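Set a wall clock to the full hour with a fingertip

ROBOT

A 6-joint arm with a two-finger parallel gripper is mounted at the origin on the work surface. World frame = base frame: x ahead of the robot, y to its left, z up, the work surface at z = 0. Lengths are in mm, angles in rad, forces in N, time in s.
With the tool pointing down it reaches from about 350 to 875 mm from the base axis. Payload 4.2 kg.
Tool frame: the origin (TCP) lies on the mounting face of the last link; the fingertips stand 173 mm ahead of it and the grasp point (between the pads) lies grip_point_offset ahead of it (grip_point_offset is the distance from the TCP to the grasp point, in mm); z points along the fingers, y is the line along which they close (so a half turn about z gives the same grasp; the last joint's range is limited). The gripper opens to 85 mm and grips with 20 to 120 N. Pads are 22 mm wide; open, the fingers measure 114 mm over their backs; the gripper's body (76 mm by 85 mm) begins 54 mm behind the grasp point. The pads swing forward as they close: fully open they stand 13 mm farther back than shut.
Start: joints at [1.444, 0.385, 0.008, 0, -1.194, -0.259], TCP at [235.155, 579.053, 404.712] pointing down, gripper open.
Joint ranges: [-3.14, 3.14], [-1.21, 2.06], [-1.07, 1.41], [-3.16, 2.05], [-2.99, -0.16], [-3.1, 3.1]. Speed limits (rad/s): [2.79, 2.79, 3.14, 3.14, 3.14, 3.14].

INTERFACE

Orientations are given as a unit quaternion [x, y, z, w].
In Python, from bench import read_state, get_image, job_done, recognise, place_of, grip_point_offset gives the robot as it stands. The module is installed in compiled form; this text tells all that it offers.
- The arm moves only by the tool carry_out, never from a script. Its arguments are lists of equal length, an entry for each row: "slide": the shift along the tool's x, y, z in m, a list of three; "roll": the turn about the tool's z in degrees; "claw": the finger opening in m, from 0 to 0.0854. A call has 1 to 8 rows; each row is the pose to reach, as a shift and turn from the pose commanded when the call began, along the tool's axes at that moment; what a row does not reach only later rows make up. A row lasts 1/8 s, in which the tool goes at most 62.5 mm and 10.7 degrees, less where a joint would pass 70% of its speed; a pose out of reach is approached as far as the arm can. A call with a gripper value outside its range is refused whole. The fingers move at their own pace and stop on an object; the grip force is fixed at half the most. Time passes only in rows, so rows that repeat a pose let the fingers close. It gives the time, the measured TCP pose, the force, the opening and the grip force at its end, in the units of the state.
- read_state(): the state, without advancing time (a new reading comes with each control period).
- get_image(name): name is "scene" or "top" or "wrist"; returns a dict with "img" (420x560x3 uint8, red, green, blue), "z_map" (420x560 float32, mm along the optical axis (not along the pixel's ray), 0 where there is no reading), "mtx" (3x3 intrinsics, pixels), "world_from_camera" (4x4, takes a point from camera to world coordinates); the wrist camera has in their place "T_tool_cam" (4x4, takes a point from camera to tool coordinates, whose origin is the TCP and whose axes are the flange's). Camera axes: x right, y up, looking along -z (the intrinsics and any distortion apply to the point x, -y, -z); pixel columns grow to the right and rows downward; lengths in mm; the calibration is good to about 2 mm. The wrist camera is an equidistant fisheye: a pixel r from the principal point sees the ray r / f radians off the axis. A picture is of the moment at which its call begins: read the wrist's pose just before it.
- job_done(): hands the job in; it is judged then, once.
Trained networks look in a picture, given as the dict that the camera call returned (one of the last four; its "shot" number tells which), for a name from the list of things; names that differ only in an ending like _2 or _b are one class to them, and where a whole thing is asked for, a point or a joint stands for the part that bears it (a point fixed in the world has none). Each returns a list of dicts, best first, with "conf" (0 to 1); they miss things now and then, are a little off and sometimes report something else, mostly with a low value. They report only what shows in the picture. A call takes as long as a camera call.
- recognise(picture, thing): "at" ([column, row] in pixels, amid what is visible of it).
- place_of(picture, thing): "at" ([column, row] in pixels: a listed point, or the origin of a listed thing).
The state is a dict: "clock": time; "joints": joint angles; "joint_vel": joint speeds; "joint_efforts": joint torques, N m; "position": TCP position; "ee_rot": TCP orientation; "contact_force": force on the tool from outside, world axes, zero at the start; "wrist_torque": the same for the moment, N m; "gripper_width": finger opening in mm; "grasp_force": force on a finger pad.
Only numpy, scipy, OpenCV 4.12 (cv2) and the standard library are available. Lean on these libraries where they do the work, as an engineer would, in place of code of your own. Each camera call takes 0.05 s, during which the arm holds its last target. There are 200 camera calls.

TASK

The wall clock lying face up on the mat is to be set to the next full hour: with the fingertips just above the dial, trace round its face and gently push the minute hand ahead of them, clockwise only, until it points at the twelve (the double bar, on the side of the hanging loop). Never turn the hand backwards, do not flick it, grip it or press hard on the clock, leave the clock lying where it is and the other things undisturbed, and finish with the fingers clear of everything.

Things in the scene. Friction and masses are not known exactly. Their poses are not given: they have to be found in the camera images.
- wall_clock: Round wall clock without glass, lying loose, face up, about 1 kg: dark wooden case 300 mm across, rim 12 mm wide, its top 40 mm above the origin; a brass hanging loop sticks out 30 mm beyond the twelve. Origin: centre of its back, on the mat; z up out of the dial, x towards the twelve. Flat white dial 276 mm across, 30 mm above the origin, with 60 marks, every fifth longer, a double bar at the twelve.
- dial_center (a point): Point on the dial surface at its centre, on the axis of the hands. The brass nut on the axis ends 23 mm above it. The black hour hand reaches 54 mm from here, its top 9.5 mm above the dial; it is geared to the minute hand (a twelfth of its turn) and need not be touched.
- twelve (a point): Point on the dial between the two bars of the twelve, 120 mm from the dial's centre.
- minute_hand (a joint): Angle of the minute hand in rad, growing clockwise seen from above: 0 is the twelve, pi/2 the three, pi the six, 3pi/2 the nine, 2pi = 6.283 the twelve again. It starts between 0.7 and 3.9 and stays where it is left (steady friction about 0.03 N m, some 0.3 N at the fingertip); its only stops are at 0 and at 7.2, well past the twelve.
- minute_tip (a point): Outer tip of the minute hand, at mid-thickness. The hand is a straight black bar 8 mm wide and 4 mm thick, from 20 mm behind the axis to this tip 110 mm in front of it; its underside is 14 mm above the dial, so fingertips a few millimetres above the dial push it with their sides.
- screwdriver: Bystander: screwdriver 150 mm long with a yellow handle, lying on the mat; origin under its middle.
- blower: Bystander: brown rubber dust blower, 58 mm across, 88 mm high, standing nozzle up; origin at the centre of its underside.
- jar: Bystander: glass jar with a steel cap, 48 mm across, 55 mm high; origin at the centre of its underside.
- loupe: Bystander: black eye loupe, 38 mm across, 36 mm high; origin at the centre of its underside.

How it is judged:
By the outcome, as a careful person would: the job done as asked, in the order asked, and still so for the second after the job is handed in, with the robot touching nothing.
It also fails if it takes over 64 s, if anything falls off the work surface, if the arm or the gripper's body presses on something with over 40 N, if the wrist force passes 120 N, or if a joint passes its speed limit or range.

## Working session

There is one attempt and no reset: what is moved stays moved. The work goes in short steps, Python scripts to look and compute and a tool call to move; the robot and the scene stay as the last step left them, time stands still between calls to the robot, and variables do not carry over. Pictures are saved under pics/ and viewed, at most 13 in all, crops included, and the job is handed in when it is done.

Besides the shell and the picture viewer there is one more tool, called after ">>>" by a JSON object that holds its "api" and its "payload", one argument or row to a line. carry_out: Moves the arm, as the interface text tells. Its arguments: {"type":"object","properties":{"slide":{"type":"array"},"roll":{"type":"array"},"claw":{"type":"array"}},"required":["slide","roll","claw"]}

```bash
mkdir -p pics; cat > h.py <<'E'
import numpy as np, cv2
from bench import *
from scipy.spatial.transform import Rotation as R
def px2w(p,uv,z):
    K=p["mtx"];T=np.array(p["world_from_camera"])
    d=np.array([(uv[0]-K[0][2])/K[0][0],-(uv[1]-K[1][2])/K[1][1],-1])
    d=T[:3,:3]@d;o=T[:3,3];return o+d*(z-o[2])/d[2]
E
python3 - <<'E'
from h import *
s=read_state();print(s,grip_point_offset)
p=get_image("top");cv2.imwrite("pics/top.png",p["img"][:,:,::-1])
print(p.keys(),p["mtx"],p["world_from_camera"])
for n,z in [("wall_clock",0),("dial_center",30),("twelve",30),("minute_tip",46),("screwdriver",0),("blower",0),("jar",0),("loupe",0)]:
    r=place_of(p,n)
    for a in r[:2]: print(n,a,px2w(p,a["at"],z).round(1))
E
```

```text
{'clock': 0.0, 'joints': array([ 1.44362427e+00,  3.85583338e-01,  6.59167509e-03, -5.00718540e-04,
       -1.19398795e+00, -2.58569567e-01]), 'joint_vel': array([ 0.00095326, -0.00014207, -0.00022573, -0.00054955,  0.00022471,
        0.00031822]), 'joint_efforts': array([-1.04286278e-04, -3.92285943e+01,  1.88402259e+01,  4.18636411e+00,
       -4.56016656e-03,  9.88057636e-08]), 'position': array([235.06046233, 578.88823298, 403.59136314]), 'ee_rot': array([ 9.81439689e-01, -1.91767803e-01, -1.60524331e-04,  1.10456385e-03]), 'contact_force': array([-0.26883885, -0.1988989 , -0.85146765]), 'wrist_torque': array([-0.01961054,  0.0155144 , -0.04001764]), 'grasp_force': 0.0, 'gripper_width': 85.36415998836794} 154.70000000000002
dict_keys(['img', 'z_map', 'mtx', 'world_from_camera', 'shot']) [[499.39239437   0.         273.25045021]
 [  0.         499.39239437 205.60135829]
 [  0.           0.           1.        ]] [[-2.65198071e-02  9.90552147e-01 -1.34547921e-01  3.70592713e+02]
 [-9.99570152e-01 -2.45936161e-02  1.59582433e-02  3.59637616e+00]
 [ 1.24984523e-02  1.34913295e-01  9.90778578e-01  1.40087671e+03]
 [ 0.00000000e+00  0.00000000e+00  0.00000000e+00  1.00000000e+00]]
wall_clock {'at': [235.9, 217.2], 'conf': 0.92} [530.5  87.2   0. ]
dial_center {'at': [239.4, 211.4], 'conf': 0.64} [542.9  75.5  30. ]
twelve {'at': [223.9, 172.5], 'conf': 0.87} [653.4 116.8  30. ]
twelve {'at': [130.1, 190.9], 'conf': 0.16} [607.7 377.1  30. ]
minute_tip {'at': [260.7, 180.0], 'conf': 0.6} [626.6  14.5  46. ]
minute_tip {'at': [238.1, 211.9], 'conf': 0.32} [539.6  78.2  46. ]
screwdriver {'at': [149.6, 235.0], 'conf': 0.73} [486.4 329.4   0. ]
blower {'at': [376.8, 182.8], 'conf': 0.86} [ 619.2 -316.4    0. ]
jar {'at': [394.9, 237.2], 'conf': 0.54} [ 462.6 -359.     0. ]
loupe {'at': [130.5, 186.3], 'conf': 0.44} [626.1 384.3   0. ]
```

View pics/top.png

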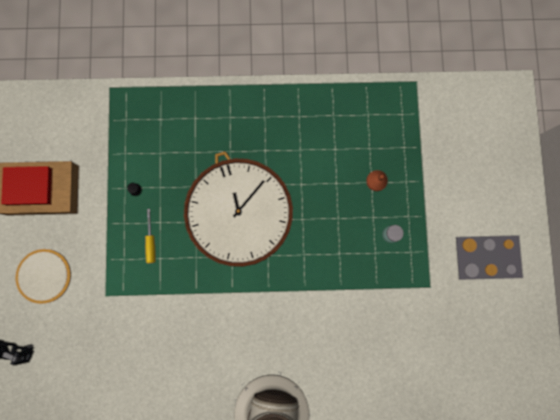

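The top view shows the clock centred at about (238,212), the twelve and loop up-left at (225,170), and the minute hand pointing to about (264,181), so it is near 0.95 rad. The bystanders are well away from the clock. I'll move over the clock, close the fingers and align the tool with the clock's axes.

>>> {"api": "carry_out", "payload": {
  "slide": [
    [0.06,0.044,0],
    [0.12,0.088,0],
    [0.18,0.132,0],
    [0.24,0.176,0],
    [0.3,0.22,0],
    [0.36,0.264,0],
    [0.42,0.31,0],
    [0.471,0.349,0]
  ],
  "roll": [-5,-10,-15,-20,-26,-32,-38,-42.6],
  "claw": [0,0,0,0,0,0,0,0]
}}

```text
clock: 1.45
position: [496.8, 150.7, 405.2]
ee_rot: [0.984, 0.179, 0.001, -0.0]
contact_force: [0.9, 1.3, -0.3]
gripper_width: -0.5
grasp_force: 0.0
```

>>> {"api": "carry_out", "payload": {
  "slide": [
    [0,0,0],
    [0,0,0],
    [0,0,0],
    [0,0,0]
  ],
  "roll": [0,0,0,0],
  "claw": [0,0,0,0]
}}

```text
clock: 1.95
position: [495.6, 153.7, 404.8]
ee_rot: [0.984, 0.179, 0.0, -0.0]
contact_force: [-0.5, 0.6, -0.2]
gripper_width: -0.0
grasp_force: 0.0
```

```bash
cat >> h.py <<'E'
def wpx(p,s,uv,z):
    K=p["mtx"];T=np.array(p["T_tool_cam"])
    u=(uv[0]-K[0][2])/K[0][0];v=(uv[1]-K[1][2])/K[1][1];th=np.hypot(u,v);k=np.sin(th)/max(th,1e-9)
    M=R.from_quat(s["ee_rot"]).as_matrix()
    d=M@T[:3,:3]@np.array([u*k,-v*k,-np.cos(th)]);o=M@T[:3,3]+s["position"];return o+d*(z-o[2])/d[2]
def look(name=None):
    s=read_state();p=get_image("wrist")
    if name: cv2.imwrite(f"pics/{name}.png",p["img"][:,:,::-1])
    o={}
    for n,z in [("dial_center",30),("twelve",30),("minute_tip",46)]:
        for a in place_of(p,n)[:2]:
            w=wpx(p,s,a["at"],z);o.setdefault(n,w);print(n,a["at"],a["conf"],w.round(1))
    return s,p,o
E
python3 - <<'E'
from h import *
s,p,o=look("w1");print(s["clock"],s["position"],R.from_quat(s["ee_rot"]).as_matrix().round(4),s["gripper_width"],p["T_tool_cam"])
p=get_image("top")
for n,z in [("dial_center",30),("twelve",30),("minute_tip",46)]:
    for a in place_of(p,n)[:1]: print(n,a,px2w(p,a["at"],z).round(1))
E
```

```text
dial_center [362.0, 165.7] 0.63 [543.7  74.3  30. ]
twelve [372.5, 58.8] 0.88 [656.5 108.1  30. ]
minute_tip [446.6, 125.2] 0.66 [624.4   6.4  46. ]
1.95 [495.58823776 153.7043168  404.83576195] [[ 9.359e-01  3.522e-01  2.000e-04]
 [ 3.522e-01 -9.359e-01  2.000e-04]
 [ 2.000e-04 -1.000e-04 -1.000e+00]] -0.004786737098272 [[-1.05600330e-03  9.48529301e-01  3.16687621e-01  8.10533051e+01]
 [ 9.99998812e-01  6.46029945e-04  1.39956120e-03  1.87436184e+00]
 [ 1.12293512e-03  3.16688723e-01 -9.48528857e-01  3.07701361e+01]
 [ 0.00000000e+00  0.00000000e+00  0.00000000e+00  1.00000000e+00]]
dial_center {'at': [239.9, 209.8], 'conf': 0.85} [547.3  74.   30. ]
twelve {'at': [224.0, 172.8], 'conf': 0.84} [652.6 116.5  30. ]
minute_tip {'at': [377.3, 182.8], 'conf': 0.64} [ 611.  -307.3   46. ]
```

View pics/w1.png

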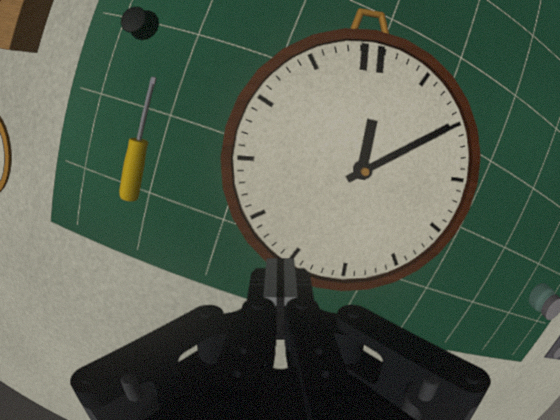

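The wrist view shows the whole clock: nut at about (364,171), double bar at (372,58), minute-hand tip at (458,125). The tool stopped short of its target, at (496,154). Next I'll refine the clock's centre with a circle fit on the dial.

```bash
cat >> h.py <<'E'
def fit(p,s,proj,cam):
    g=cv2.cvtColor(p["img"],cv2.COLOR_RGB2HSV)
    m=((g[:,:,2]>120)&(g[:,:,1]<70)).astype(np.uint8)
    n,l,st,c=cv2.connectedComponentsWithStats(m)
    A=proj(None)
    i=l[A[1]-4:A[1]+5,A[0]-14:A[0]+15];i=np.bincount(i[i>0]).argmax()
    h=cv2.convexHull(np.argwhere(l==i)[:,::-1].astype(np.int32))[:,0]
    P3=np.array([proj(q,30) for q in h])[:,:2];P4=np.array([proj(q,40) for q in h])[:,:2]
    from scipy.optimize import least_squares
    x=np.array([544.,75.])
    for _ in range(4):
        near=((P3-x)@(cam-x)>0)&(np.linalg.norm(cam-x)>0)
        P=np.where(near[:,None],P4,P3)
        x=least_squares(lambda c:np.hypot(*(P-c).T)-138,x,loss="soft_l1").x
    print("fit",x.round(1),"rms",np.std(np.hypot(*(P-x).T)-138).round(2),np.mean(np.hypot(*(P-x).T)).round(1),len(h))
    return x
E
python3 - <<'E'
from h import *
s=read_state();p=get_image("wrist")
M=R.from_quat(s["ee_rot"]).as_matrix();cam=(M@np.array(p["T_tool_cam"])[:3,3]+s["position"]);print(cam)
c=fit(p,s,lambda q,z=0:(340,200) if q is None else wpx(p,s,q,z),cam[:2])
t=wpx(p,s,(372.5,58.5),30);d=t[:2]-c;print("12",t,np.degrees(np.arctan2(d[1],d[0])),np.hypot(*d))
for q in [(458,125),(455.5,126)]:
  w=wpx(p,s,q,46);d2=w[:2]-c;print(w,np.degrees(np.arctan2(d2[1],d2[0])),np.hypot(*d2))
print(wpx(p,s,(364.5,171.5),53))
p=get_image("top")
c=fit(p,s,lambda q,z=0:(225,200) if q is None else px2w(p,q,z),np.array(p["world_from_camera"])[:2,3])
E
```

```text
[572.60243805 179.29891969 373.95938661]
fit [540.8  74.8] rms 1.01 137.4 81
12 [657.07884886 106.78518829  30.        ] 15.357330470283172 120.60191437185692
[631.21358533  -8.44509139  46.        ] -42.6464394953647 122.94273007458597
[628.75086272  -5.88836859  46.        ] -42.544627852895225 119.39935828663342
[541.29344814  75.28360992  53.        ]
fit [542.5  78.3] rms 0.52 138.0 39
```

```bash
cat >> h.py <<'E'
C=np.array([541.,75.5]); TW=17.
def plan(angs,r=88,z=209,c=C):   # world angles in deg
    s=read_state();M=R.from_quat(s["ee_rot"]).as_matrix()
    d=s["position"][:2]-c
    print("now r,ang",np.hypot(*d).round(1),np.degrees(np.arctan2(d[1],d[0])).round(1),s["clock"],s["contact_force"].round(1))
    rows=[]
    for a in angs:
        t=np.array([c[0]+r*np.cos(np.radians(a)),c[1]+r*np.sin(np.radians(a)),z])
        rows.append([float(v) for v in (M.T@(t-s["position"])/1000).round(3)])
    print(rows)
E
python3 -c "
from h import *
plan([-14],z=250)"
```

```text
now r,ang 89.2 120.2 2.45 [ 0.1 -1.   0.5]
[[0.088, 0.138, 0.155]]
```

>>> {"api": "carry_out", "payload": {
  "slide": [
    [0.02,0.03,0.02],
    [0.04,0.06,0.05],
    [0.06,0.09,0.08],
    [0.075,0.12,0.11],
    [0.088,0.138,0.14],
    [0.088,0.138,0.155],
    [0.088,0.138,0.155],
    [0.088,0.138,0.155]
  ],
  "roll": [0,0,0,0,0,0,0,0],
  "claw": [0,0,0,0,0,0,0,0]
}}

```text
clock: 3.45
position: [626.8, 54.8, 251.1]
ee_rot: [0.984, 0.179, 0.001, -0.0]
contact_force: [-0.2, -0.1, -0.4]
gripper_width: -0.2
grasp_force: 0.0
```

```bash
python3 -c "
from h import *
s,p,o=look('w2')
p=get_image('scene');cv2.imwrite('pics/s2.png',cv2.resize(p['img'],(800,600))[:,:,::-1])
plan([-14],z=209)"
```

```text
twelve [206.7, 164.3] 0.57 [655.8 111.   30. ]
minute_tip [351.4, 278.6] 0.81 [622.2   3.3  46. ]
now r,ang 88.3 -13.8 3.7 [-0.9 -0.4 -0.2]
[[-0.001, 0.0, 0.042]]
```

View pics/w2.png

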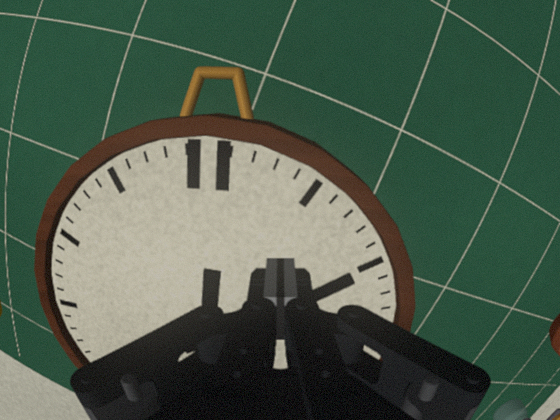

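View pics/s2.png

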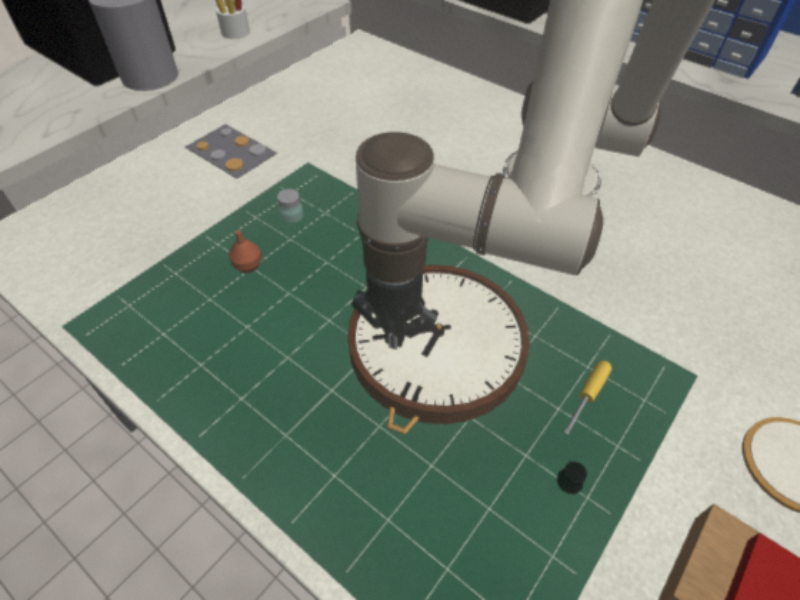

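The wrist view shows the fingers over the dial between the twelve (210,165) and the minute hand, whose tip is at (352,280). The hand is clear of the fingers, on their clockwise side. I'll descend now.

>>> {"api": "carry_out", "payload": {
  "slide": [
    [0,0,0.015],
    [0,0,0.027],
    [0,0,0.036],
    [0,0,0.042],
    [0,0,0.042]
  ],
  "roll": [0,0,0,0,0],
  "claw": [0,0,0,0,0]
}}

```text
clock: 4.32
position: [626.9, 54.1, 207.3]
ee_rot: [0.984, 0.178, -0.0, 0.0]
contact_force: [-0.3, 0.9, 0.1]
gripper_width: 0.0
grasp_force: 0.0
```

```bash
python3 -c "
from h import *
print(read_state()['position'])
plan(-14-np.arange(1,9)*4.5)"
```

```text
[626.92433079  54.10940576 207.31865287]
now r,ang 88.5 -14.0 4.325 [-0.3  0.9  0.1]
[[-0.005, 0.005, -0.002], [-0.009, 0.01, -0.002], [-0.014, 0.015, -0.002], [-0.019, 0.02, -0.002], [-0.025, 0.024, -0.002], [-0.031, 0.027, -0.002], [-0.037, 0.03, -0.002], [-0.044, 0.033, -0.002]]
```

```bash
python3 -c "
from h import *
s=read_state();M=R.from_quat(s['ee_rot']).as_matrix()
f=lambda a:88*np.array([np.cos(np.radians(a)),np.sin(np.radians(a)),0])
a0=-14.
for k in range(8):
    print(a0,[[float(v) for v in (M.T@(f(a0-4.5*i)-f(a0))/1000).round(3)[:2]]+[0] for i in range(1,9)]);a0-=36
"
```

```text
-14.0 [[-0.004, 0.006, 0], [-0.009, 0.011, 0], [-0.014, 0.016, 0], [-0.019, 0.02, 0], [-0.025, 0.024, 0], [-0.031, 0.027, 0], [-0.037, 0.031, 0], [-0.043, 0.033, 0]]
-50.0 [[-0.007, 0.002, 0], [-0.013, 0.004, 0], [-0.02, 0.005, 0], [-0.027, 0.005, 0], [-0.034, 0.005, 0], [-0.041, 0.004, 0], [-0.048, 0.003, 0], [-0.054, 0.001, 0]]
-86.0 [[-0.007, -0.002, 0], [-0.013, -0.005, 0], [-0.019, -0.008, 0], [-0.025, -0.012, 0], [-0.03, -0.016, 0], [-0.036, -0.021, 0], [-0.04, -0.025, 0], [-0.045, -0.031, 0]]
-122.0 [[-0.004, -0.006, 0], [-0.008, -0.012, 0], [-0.011, -0.018, 0], [-0.013, -0.024, 0], [-0.015, -0.031, 0], [-0.017, -0.038, 0], [-0.018, -0.044, 0], [-0.018, -0.051, 0]]
-158.0 [[0.0, -0.007, 0], [0.001, -0.014, 0], [0.002, -0.021, 0], [0.004, -0.027, 0], [0.006, -0.034, 0], [0.009, -0.04, 0], [0.012, -0.046, 0], [0.015, -0.052, 0]]
-194.0 [[0.004, -0.006, 0], [0.009, -0.011, 0], [0.014, -0.016, 0], [0.019, -0.02, 0], [0.025, -0.024, 0], [0.031, -0.027, 0], [0.037, -0.031, 0], [0.043, -0.033, 0]]
-230.0 [[0.007, -0.002, 0], [0.013, -0.004, 0], [0.02, -0.005, 0], [0.027, -0.005, 0], [0.034, -0.005, 0], [0.041, -0.004, 0], [0.048, -0.003, 0], [0.054, -0.001, 0]]
-266.0 [[0.007, 0.002, 0], [0.013, 0.005, 0], [0.019, 0.008, 0], [0.025, 0.012, 0], [0.03, 0.016, 0], [0.036, 0.021, 0], [0.04, 0.025, 0], [0.045, 0.031, 0]]
```

>>> {"api": "carry_out", "payload": {
  "slide": [
    [-0.005,0.005,-0.002],
    [-0.009,0.01,-0.002],
    [-0.014,0.015,-0.002],
    [-0.019,0.02,-0.002],
    [-0.025,0.024,-0.002],
    [-0.031,0.027,-0.002],
    [-0.037,0.03,-0.002],
    [-0.044,0.033,-0.002]
  ],
  "roll": [0,0,0,0,0,0,0,0],
  "claw": [0,0,0,0,0,0,0,0]
}}

```text
clock: 5.32
position: [596.9, 7.5, 209.8]
ee_rot: [0.984, 0.178, 0.0, 0.0]
contact_force: [0.4, -0.3, -0.2]
gripper_width: -0.7
grasp_force: 0.2
```

```bash
python3 -c "
from h import *
s,p,o=look('w3');plan([-50])
print(s['position'])"
```

```text
dial_center [134.4, 308.3] 0.82 [537.2  77.4  30. ]
twelve [119.5, 90.0] 0.56 [657.1 111.5  30. ]
minute_tip [322.3, 309.2] 0.85 [590.  -19.4  46. ]
now r,ang 88.0 -50.4 5.525 [ 0.4 -0.3 -0. ]
[[0.001, -0.0, 0.001]]
[596.86713801   7.49705639 209.75295732]
```

View pics/w3.png

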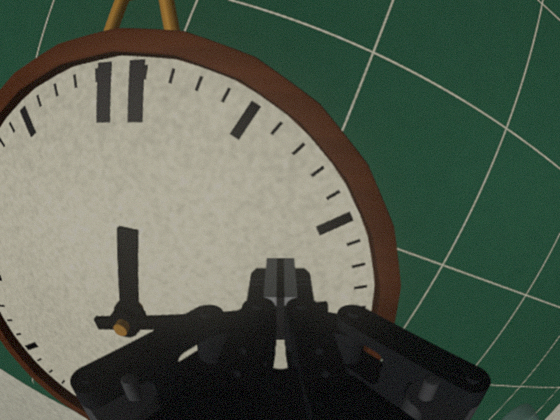

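The hand has been pushed to about the three: the hand line runs from (97,323) towards the fingers at (280,310). The twelve hasn't moved. I'll continue round.

>>> {"api": "carry_out", "payload": {
  "slide": [
    [-0.007,0.002,0],
    [-0.013,0.004,0],
    [-0.02,0.005,0],
    [-0.027,0.005,0],
    [-0.034,0.005,0],
    [-0.041,0.004,0],
    [-0.048,0.003,0],
    [-0.054,0.001,0]
  ],
  "roll": [0,0,0,0,0,0,0,0],
  "claw": [0,0,0,0,0,0,0,0]
}}

```text
clock: 6.52
position: [546.5, -12.1, 209.7]
ee_rot: [0.984, 0.178, 0.0, 0.0]
contact_force: [-0.0, 0.2, -0.0]
gripper_width: -0.4
grasp_force: 0.2
```

>>> {"api": "carry_out", "payload": {
  "slide": [
    [-0.007,-0.002,0],
    [-0.013,-0.005,0],
    [-0.019,-0.008,0],
    [-0.025,-0.012,0],
    [-0.03,-0.016,0],
    [-0.036,-0.021,0],
    [-0.04,-0.025,0],
    [-0.045,-0.031,0]
  ],
  "roll": [0,0,0,0,0,0,0,0],
  "claw": [0,0,0,0,0,0,0,0]
}}

```text
clock: 7.52
position: [493.6, 1.4, 209.7]
ee_rot: [0.984, 0.178, 0.0, 0.0]
contact_force: [-0.3, -0.3, 0.1]
gripper_width: 0.2
grasp_force: 0.2
```

```bash
python3 -c "
from h import *
s,p,o=look('w4');plan([-122]);print(s['position'])"
```

```text
dial_center [161.5, 130.3] 0.68 [541.2  77.5  30. ]
now r,ang 87.9 -122.5 7.725 [-0.2  0.5 -0.5]
[[0.0, 0.001, 0.001]]
[493.62011276   1.41433904 209.7169065 ]
```

View pics/w4.png

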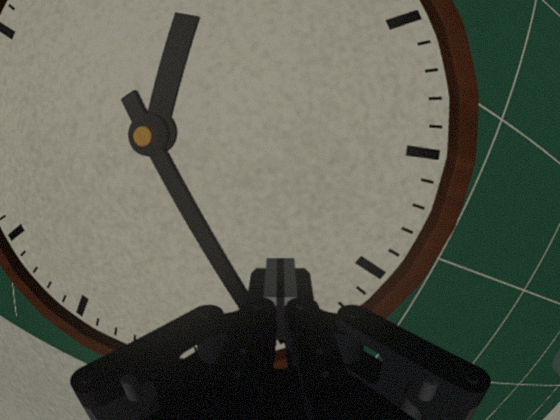

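The hand runs from the nut at (143,135) down to the fingers at (245,300) and lies just ahead of them. The next two arcs take it further round.

>>> {"api": "carry_out", "payload": {
  "slide": [
    [-0.004,-0.006,0],
    [-0.008,-0.012,0],
    [-0.011,-0.018,0],
    [-0.013,-0.024,0],
    [-0.015,-0.031,0],
    [-0.017,-0.038,0],
    [-0.018,-0.044,0],
    [-0.018,-0.051,0]
  ],
  "roll": [0,0,0,0,0,0,0,0],
  "claw": [0,0,0,0,0,0,0,0]
}}

```text
clock: 8.72
position: [459.0, 43.0, 209.7]
ee_rot: [0.984, 0.178, -0.0, 0.0]
contact_force: [0.9, -0.0, -0.2]
gripper_width: 0.0
grasp_force: 0.2
```

>>> {"api": "carry_out", "payload": {
  "slide": [
    [0.0,-0.007,0],
    [0.001,-0.014,0],
    [0.002,-0.021,0],
    [0.004,-0.027,0],
    [0.006,-0.034,0],
    [0.009,-0.04,0],
    [0.012,-0.046,0],
    [0.015,-0.052,0]
  ],
  "roll": [0,0,0,0,0,0,0,0],
  "claw": [0,0,0,0,0,0,0,0]
}}

```text
clock: 9.72
position: [455.1, 97.1, 209.7]
ee_rot: [0.984, 0.178, -0.0, 0.0]
contact_force: [-0.2, -0.6, 0.2]
gripper_width: -0.1
grasp_force: 0.2
```

>>> {"api": "carry_out", "payload": {
  "slide": [
    [0.004,-0.006,0],
    [0.009,-0.011,0],
    [0.014,-0.016,0],
    [0.019,-0.02,0],
    [0.025,-0.024,0],
    [0.031,-0.027,0],
    [0.037,-0.031,0],
    [0.043,-0.033,0]
  ],
  "roll": [0,0,0,0,0,0,0,0],
  "claw": [0,0,0,0,0,0,0,0]
}}

```text
clock: 10.72
position: [484.1, 143.0, 209.7]
ee_rot: [0.984, 0.178, -0.0, 0.0]
contact_force: [0.0, -1.3, 0.1]
gripper_width: -0.3
grasp_force: 0.2
```

```bash
python3 -c "
from h import *
s,p,o=look('w5');plan([-230]);print(s['position'])
p=get_image('top')
for n,z in [('dial_center',30),('twelve',30),('minute_tip',46)]:
    for a in place_of(p,n)[:1]: print(n,a,px2w(p,a['at'],z).round(1))"
```

```text
dial_center [438.6, 214.6] 0.93 [540.7  73.   30. ]
minute_tip [218.4, 265.5] 0.6 [483.1 171.6  46. ]
now r,ang 88.2 130.4 10.925 [ 0.1  0.2 -0.8]
[[0.001, -0.0, 0.001]]
[484.06132718 142.97049497 209.67722602]
dial_center {'at': [241.9, 213.8], 'conf': 0.76} [536.1  68.7  30. ]
twelve {'at': [223.6, 174.4], 'conf': 0.85} [648.  117.7  30. ]
```

View pics/w5.png

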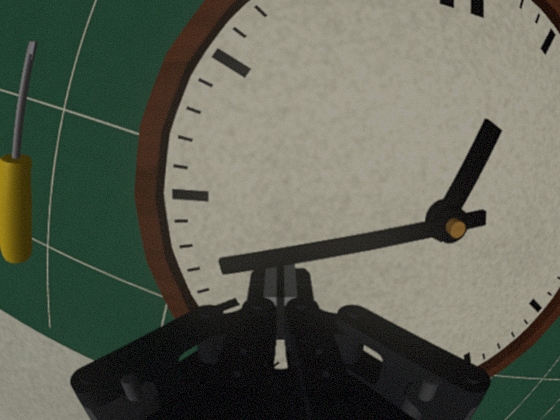

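The hand runs from the nut (455,228) to its tip at (222,265), just past the eight, about 9° ahead of the fingers. I'll do two more arcs, then the finish.

>>> {"api": "carry_out", "payload": {
  "slide": [
    [0.007,-0.002,0],
    [0.013,-0.004,0],
    [0.02,-0.005,0],
    [0.027,-0.005,0],
    [0.034,-0.005,0],
    [0.041,-0.004,0],
    [0.048,-0.003,0],
    [0.054,-0.001,0]
  ],
  "roll": [0,0,0,0,0,0,0,0],
  "claw": [0,0,0,0,0,0,0,0]
}}

```text
clock: 12.12
position: [534.5, 162.5, 209.7]
ee_rot: [0.984, 0.178, 0.0, -0.0]
contact_force: [-0.2, 0.1, 0.1]
gripper_width: -0.0
grasp_force: 0.2
```

>>> {"api": "carry_out", "payload": {
  "slide": [
    [0.007,0.002,0],
    [0.013,0.005,0],
    [0.019,0.008,0],
    [0.025,0.012,0],
    [0.03,0.016,0],
    [0.036,0.021,0],
    [0.04,0.025,0],
    [0.045,0.031,0]
  ],
  "roll": [0,0,0,0,0,0,0,0],
  "claw": [0,0,0,0,0,0,0,0]
}}

```text
clock: 13.12
position: [587.3, 149.0, 209.7]
ee_rot: [0.984, 0.178, -0.0, -0.0]
contact_force: [-0.6, 0.1, -0.3]
gripper_width: -0.1
grasp_force: 0.2
```

```bash
python3 -c "
from h import *
s,p,o=look('w6');plan([58-2*i for i in range(1,9)]);print(s['position'])"
```

```text
dial_center [362.7, 362.9] 0.76 [538.   71.7  30. ]
twelve [405.0, 173.2] 0.94 [656.4 107.5  30. ]
minute_tip [290.7, 222.8] 0.98 [618.3 153.8  46. ]
minute_tip [363.3, 360.0] 0.3 [553.8  83.7  46. ]
now r,ang 86.9 57.9 13.325 [ 0.3  0.4 -0.3]
[[0.003, 0.002, 0.001], [0.004, 0.004, 0.001], [0.006, 0.007, 0.001], [0.008, 0.009, 0.001], [0.009, 0.012, 0.001], [0.01, 0.015, 0.001], [0.012, 0.018, 0.001], [0.013, 0.02, 0.001]]
[587.3423284  148.9917095  209.71196946]
```

View pics/w6.png

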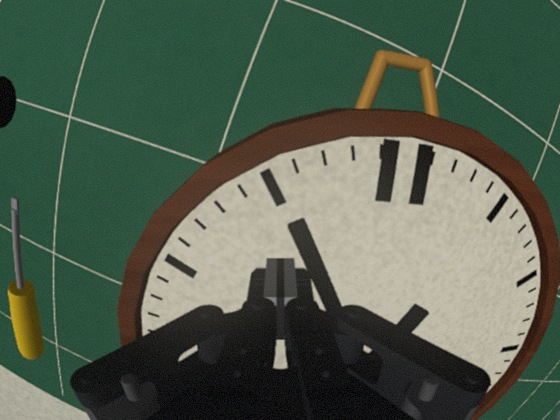

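The hand is just past the eleven (tip at (297,225)), and the twelve is at (405,173), about 28° to go. I'll approach most of the way slowly.

>>> {"api": "carry_out", "payload": {
  "slide": [
    [0.003,0.002,0],
    [0.004,0.004,0],
    [0.006,0.007,0],
    [0.008,0.009,0],
    [0.009,0.012,0],
    [0.01,0.015,0],
    [0.012,0.018,0],
    [0.013,0.02,0]
  ],
  "roll": [0,0,0,0,0,0,0,0],
  "claw": [0,0,0,0,0,0,0,0]
}}

```text
clock: 14.32
position: [606.4, 134.8, 209.7]
ee_rot: [0.984, 0.178, 0.0, 0.0]
contact_force: [-0.5, 0.7, 0.7]
gripper_width: -0.1
grasp_force: 0.2
```

```bash
python3 -c "
from h import *
s,p,o=look();plan([42-2*i for i in range(1,9)])"
```

```text
twelve [362.2, 201.8] 0.88 [654.2 107.9  30. ]
minute_tip [311.0, 235.2] 0.58 [635. 129.  46.]
now r,ang 88.3 42.3 14.525 [-0.1 -0.  -0.2]
[[0.001, 0.003, 0.001], [0.002, 0.006, 0.001], [0.003, 0.009, 0.001], [0.004, 0.012, 0.001], [0.004, 0.015, 0.001], [0.005, 0.018, 0.001], [0.005, 0.021, 0.001], [0.006, 0.024, 0.001]]
```

>>> {"api": "carry_out", "payload": {
  "slide": [
    [0.001,0.003,0],
    [0.002,0.006,0],
    [0.003,0.009,0],
    [0.004,0.012,0],
    [0.004,0.012,0]
  ],
  "roll": [0,0,0,0,0],
  "claw": [0,0,0,0,0]
}}

```text
clock: 15.15
position: [614.4, 124.9, 209.7]
ee_rot: [0.984, 0.178, 0.0, 0.0]
contact_force: [0.4, -0.1, -0.7]
gripper_width: 0.3
grasp_force: 0.0
```

```bash
python3 -c "
from h import *
s,p,o=look();plan([34])
cv2.imwrite('pics/w7.png',cv2.resize(p['img'][130:330,220:480],None,fx=3,fy=3,interpolation=cv2.INTER_CUBIC)[:,:,::-1])"
```

```text
twelve [337.3, 206.7] 0.77 [655.5 108.7  30. ]
minute_tip [316.1, 240.8] 0.8 [641.2 115.8  46. ]
now r,ang 88.4 34.2 15.35 [ 0.1 -0.3 -0.9]
[[-0.0, 0.0, 0.001]]
```

View pics/w7.png

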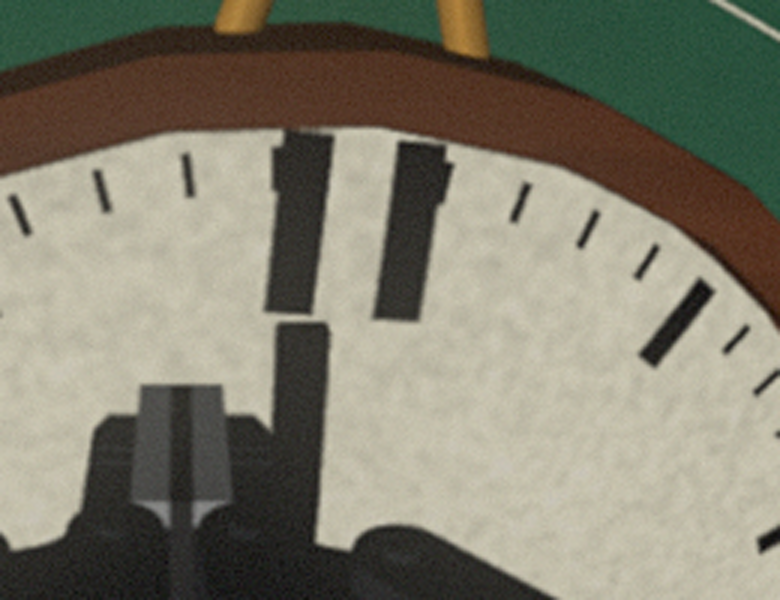

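The crop shows the hand's end at (300,325), under the left bar. The middle of the double bar is at about (355,230), so roughly 5.5° remain. I'll take a small step.

>>> {"api": "carry_out", "payload": {
  "slide": [
    [0,0.002,0],
    [0.001,0.004,0],
    [0.001,0.006,0],
    [0.001,0.006,0]
  ],
  "roll": [0,0,0,0],
  "claw": [0,0,0,0]
}}

```text
clock: 15.85
position: [617.3, 119.7, 209.7]
ee_rot: [0.984, 0.178, 0.0, 0.0]
contact_force: [0.3, -0.3, 0.5]
gripper_width: 0.2
grasp_force: 0.0
```

```bash
python3 -c "
from h import *
s,p,o=look();plan([30])
d=o['minute_tip'][:2]-C;t=o['twelve'][:2]-C;print(np.degrees(np.arctan2(d[1],d[0])),np.degrees(np.arctan2(t[1],t[0])))
cv2.imwrite('pics/w8.png',cv2.resize(p['img'][130:330,220:480],None,fx=3,fy=3,interpolation=cv2.INTER_CUBIC)[:,:,::-1])"
```

```text
twelve [317.5, 208.3] 0.95 [654.3 112.3  30. ]
minute_tip [319.5, 239.5] 0.9 [645.2 109.4  46. ]
now r,ang 88.2 30.2 16.05 [-0.8 -1.2 -0.5]
[[-0.0, 0.0, 0.001]]
18.02994194601941 18.006339153698715
```

View pics/w8.png

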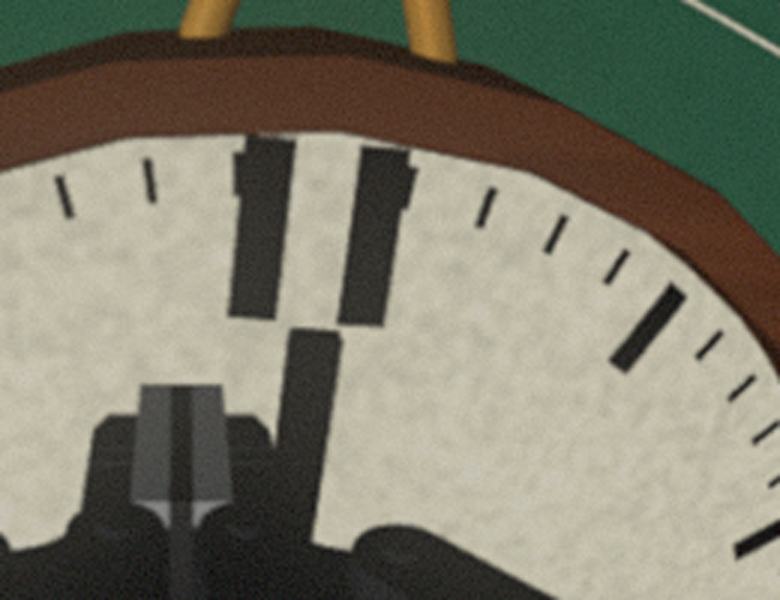

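```bash
python3 -c "
from h import *
s=read_state();p=get_image('wrist')
W=lambda q,z:wpx(p,s,(q[0]/3+220-1/3,q[1]/3+130-1/3),z)[:2]
A=lambda d:np.degrees(np.arctan2(d[1],d[0])).round(2)
for a,b,z in [((276,320),(295,140),30),((338,322),(361,147),30),((313,540),(341,345),48),((384,326),(403,210),30),((229,317),(245,195),30)]: print(A(W(b,z)-W(a,z)))
for q,z in [((306.5,321),30),((328,143),30),((315,329),46),((315,329),48)]: w=W(q,z);print(w,A(w-C),np.hypot(*(w-C)))
"
```

```text
16.56
16.28
17.11
15.6
14.43
[641.1404418  104.66360189] 16.24 104.30064122099583
[670.34801612 113.19856881] 16.25 134.72969740717656
[646.03456984 107.4311267 ] 16.91 109.78095332383734
[646.75276022 108.01830366] 17.09 110.63944309265035
```

The hand is within about 0.7° of the twelve. I'll nudge 1 mm, then back off and look again.

>>> {"api": "carry_out", "payload": {
  "slide": [
    [0,0.001,0],
    [0,0.001,0],
    [0,0.001,0],
    [0,-0.002,0],
    [0,-0.006,0],
    [0,-0.012,0],
    [0,-0.012,0]
  ],
  "roll": [0,0,0,0,0,0,0],
  "claw": [0,0,0,0,0,0,0]
}}

```text
clock: 16.98
position: [612.8, 131.7, 209.8]
ee_rot: [0.984, 0.178, 0.0, -0.0]
contact_force: [-1.0, 0.1, 0.8]
gripper_width: -0.1
grasp_force: 0.0
```

>>> {"api": "carry_out", "payload": {
  "slide": [
    [0,0,-0.03],
    [0,0,-0.07],
    [0,-0.03,-0.12],
    [0,-0.06,-0.17],
    [-0.05,-0.07,-0.19],
    [-0.09,-0.07,-0.19],
    [-0.09,-0.07,-0.19],
    [-0.09,-0.07,-0.19]
  ],
  "roll": [0,0,0,0,0,0,0,0],
  "claw": [0,0,0,0,0,0,0,0]
}}

```text
clock: 17.98
position: [504.4, 165.3, 400.1]
ee_rot: [0.984, 0.178, 0.001, -0.0]
contact_force: [0.4, 0.2, -0.1]
gripper_width: -0.1
grasp_force: 0.0
```

```bash
python3 -c "
from h import *
s,p,o=look('w9');print(s['position'],s['clock'])
d=o['minute_tip'][:2]-C;t=o['twelve'][:2]-C;print(np.degrees(np.arctan2(d[1],d[0])),np.degrees(np.arctan2(t[1],t[0])))
x,y=[int(v) for v in p and place_of(p,'twelve')[0]['at']]
x0=max(0,x-90);y0=max(0,y-40);print(x0,y0)
cv2.imwrite('pics/w9.png',cv2.resize(p['img'][y0:y0+190,x0:x0+200],None,fx=3,fy=3,interpolation=cv2.INTER_CUBIC)[:,:,::-1])"
```

```text
dial_center [366.6, 179.7] 0.85 [540.7  76.1  30. ]
twelve [381.1, 67.7] 0.73 [659.4 108.3  30. ]
minute_tip [382.1, 75.6] 0.56 [648.5 108.3  46. ]
[504.37048534 165.2683741  400.13596131] 17.975
16.973591906913008 15.479809534384685
291 27
```

View pics/w9.png

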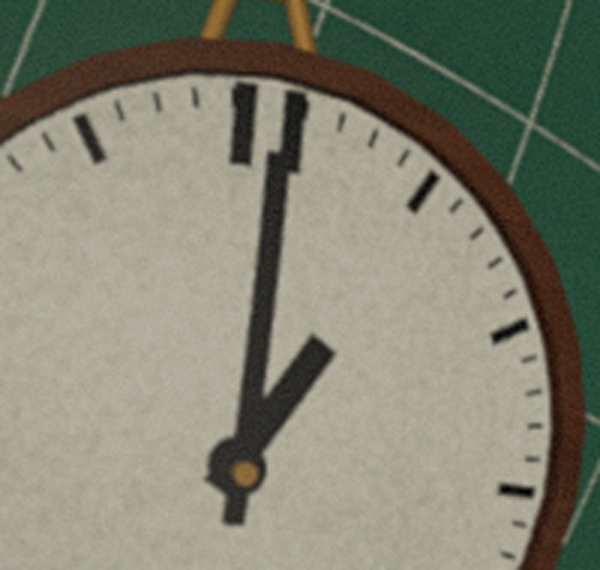

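The crop shows the hand from its tail at (234,522) to its tip at (278,154), between bars at (244,124) and (293,132). Some of the rightward offset is parallax, so I'll compute it.

```bash
python3 -c "
from h import *
s=read_state();p=get_image('wrist')
W=lambda q,z:wpx(p,s,(q[0]/3+291-1/3,q[1]/3+27-1/3),z)[:2]
A=lambda d:np.degrees(np.arctan2(d[1],d[0])).round(2)
h=W((278,155),46);t=W((234,521),46);b=W((268.5,128),30)
ax=t+(h-t)*20/130
print('hand',A(h-t),np.hypot(*(h-t)),'axis',ax,'nut',W((245,474),53))
for c in (ax,C,W((245,474),53)): print('12',A(b-c),np.hypot(*(b-c)),'hand',A(h-c))
print('bars',A(W((240,162),30)-W((247,86),30))-180,A(W((290,170),30)-W((296,95),30))-180)
# dial symmetry: bars of 11/1, 10/2...
one=W((424,192),30);el=W((90,138),30);print('via 11/1',(A(one-C)+A(el-C))/2, 'perp',A(el-one)-90)
"
```

```text
hand 16.32 128.29340388683036 axis [541.8840251   75.60198327] nut [540.88894728  76.10941164]
12 16.0 119.6115806663306 hand 16.32
12 15.93 120.48955310712712 hand 16.24
12 15.64 120.4306272327016 hand 15.92
bars -344.39 -343.61
via 11/1 15.86 perp 15.86
```

```bash
python3 -c "
from h import *
print(job_done())"
```

```text
the job is handed in; nothing more can be done
None
```

I pushed the minute hand clockwise to the twelve, within about 0.3° by the last wrist-camera measurement. The clock did not visibly move, the arm stayed clear of the other things, and I handed the job in at about 18 s with the fingers well above the dial.

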